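# Lock the length stop on the crosscut sled

### The job

Set the saddle stop on the sled's slotted rail, its toggle down through the slot and its thick tongue on the board's side, and let go of it; slide it up so that the maple board sits snug between the steel plate and the stop. Then take the wing handle, press it fully down, give it a quarter turn clockwise and let it spring up, so that the toggle locks under the rail's lips. Leave the sanding block, the pencil and the clamp where they are.

Things in the scene. Friction and masses are not known exactly. Their poses are not given: they have to be found in the camera images.
- sled: Crosscut sled, immovable: plywood base 210 (x) x 300 (y) x 12 mm on the saw table. Origin under the base's centre; x to its far edge (low strip, top at 42 mm), y to the left along the rail. The aluminium rail stands on the base, centred at x = -55 mm, 46 mm wide, from y = -94 to +150 mm, top at z = 56 mm. A wooden block carries the fence on to the right of it.
- rail_slot (a point): Middle of the slot's width, level with the rail's top, at y = +60 mm of the sled; axes as the sled's. The slot, 16 mm wide, runs along the whole rail, closed at both ends. The lips beside it are 6 mm thick; the hollow under them is 36 mm wide, its floor 25 mm below the rail's top.
- plate_face (a point): Foot of the left face of the steel plate, on the base's upper surface, at y = -98.5 mm of the sled. The plate, 3 mm thick and 44 mm high, stands upright in the saw kerf near the sled's right end, fixed; the board's right end belongs against it.
- stop_block: Loose beech saddle stop, 0.3 to 0.5 kg, at first standing on its legs on the saw table. Origin at foot level on the plunger's axis; z up, y along the rail once fitted. Top block: x -34 to +46, y -25 to +25, z 40 to 68 mm; best carried by its two y faces, 50 mm apart. Fitted, its underside rests on the rail's top, so its origin is 16 mm above the sled's.
- stop_face (a point): Middle of the tongue's right side, which meets the board's left end: x +36, y -25, z 20 mm of the stop. The two legs are 50 mm wide in y and 40 mm high: a thin cheek (x -34 to -26 mm) and the thick tongue (x +26 to +46 mm). They straddle the 46 mm rail with 3 mm play each side.
- wing (a point): Centre of the wing handle, a black bar 46 x 11 x 20 mm high atop the plunger: 89 mm above the stop's origin when up (bar z 79 to 99 mm), along the stop's y at angle 0; axes turn with it. On the same stem, under the block, a steel toggle 30 x 11 x 8 mm, always parallel to the wing, 3 to 11 mm below the block's underside when up.
- stop_plunger (a joint): Travel of wing and toggle downwards, m: 0 = up, 0.008 = at its stop. Return spring: 3 N at 0, 12 N at 0.008. On the rail the toggle can turn only when pressed beyond about 0.004; once turned across and released, the spring draws it up against the lips and it rests near 0.003.
- stop_handle (a joint): Angle of wing and toggle, rad: 0 = along the stop's y axis (toggle passes the slot), 1.571 = a quarter turn clockwise seen from above (across the slot, locked). It stays where it is left; starts at 0 to 0.06.
- maple_board: Loose maple board 50 (x) x 110 (y) x 32 mm, 0.2 kg, origin at the centre of its underside; lies flat on the sled's base just beyond the rail and along it, its right end 4 to 12 mm from the steel plate.
- sanding_pad: Bystander: sanding block 66 x 104 x 34 mm on the saw table; origin under its middle.
- red_pencil: Bystander: pencil 142 mm long, lying on the sled; origin under its middle.
- rod_clamp: Bystander: spring clamp 53 x 144 x 22 mm on the saw table; origin under its middle.
Mind the look-alikes: they are no part of the job. What is meant by the stop_block is not red, and is the larger of those in its own colour.

How it is judged:
On the way, in this order (a step that is already met when the one before it is completed fails the run):
1. the stop sits on the rail with its toggle in the slot, let go (z of stop_block in the frame of sled between 0.0135 and 0.019 m and x of stop_block in the frame of sled between -0.06 and -0.05 m and value of joint stop_handle below 0.5 rad and contact force between the fingers and stop_block below 0.3 N), for 0.2 s.
2. the wing handle is pressed fully down with the stop on the rail (z of stop_block in the frame of sled below 0.019 m and value of joint stop_plunger above 0.006 m), for 0.05 s.
At the end, for the whole second after the job is handed in: Stop fully down on the rail, square (7 deg), tongue within 3.5 mm of the board's free end, board flat along the rail and within 3.5 mm of the plate; handle turned at least 1.3 rad and sprung up so the toggle bears under the lips (plunger 1.5 to 5 mm); all at rest (z of stop_block in the frame of sled between 0.0135 and 0.019 m and x of stop_block in the frame of sled between -0.06 and -0.05 m and angle between the y axis of stop_block and the y axis of sled, either way round below 0.12 rad and angle between stop_block's own z axis and vertical below 0.06 rad and value of joint stop_handle above 1.3 rad and value of joint stop_plunger between 0.0015 and 0.005 m and y of stop_face in the frame of maple_board between 0.052 and 0.0585 m and y of maple_board in the frame of sled below -0.04 m and x of maple_board in the frame of sled below 0.006 m and angle between the y axis of maple_board and the y axis of sled, either way round below 0.1 rad and height (world z) of maple_board below 0.016 m and linear speed of stop_block below 0.01 m/s); the robot touches nothing.
It fails at once if a bystander is moved by more than 3 cm (distance of any of sanding_pad, red_pencil, rod_clamp from where it was at the start of the episode above 0.03 m).
It also fails if it takes over 54 s, if anything falls off the work surface, if the arm or the gripper's body presses on something with over 40 N, if the wrist force passes 120 N, or if a joint passes its speed limit or range.

### The arm

A 7-joint arm with a two-finger parallel gripper is mounted at the origin on a cart in front of the work surface, level with it; the furniture and walls round the work are solid. World frame = base frame: x ahead of the robot, y to its left, z up, the work surface at z = 0. Lengths are in m, angles in rad, forces in N, time in s.
With the tool pointing down it reaches from about 0.425 to 0.95 m from the base axis. Payload 4.7 kg.
Tool frame: the origin (TCP) lies on the centre line of the jaws, within the pads' length; the fingertips stand robot.nose_length ahead of it and the grasp point (between the pads) lies 8 mm behind it (robot.nose_length is the distance from the TCP to the fingertips, in m); z points along the fingers, y is the line along which they close (so a half turn about z gives the same grasp; the last joint's range is limited). The gripper opens to 85 mm and grips with 20 to 120 N. Pads are 22 mm wide; open, the fingers measure 114 mm over their backs; the gripper's body (76 mm by 85 mm) begins 54 mm behind the grasp point. The pads swing forward as they close: fully open they stand 13 mm farther back than shut.
Start: joints at [1.238, 0.469, -0.049, 1.532, 0.024, 1.141, -0.082], TCP at [0.202, -0.644, 0.242] pointing down, gripper open.
Joint ranges: [-2.59, 2.59], [-0.33, 1.99], [-1.39, 1.29], [0.1, 2.45], [-1.04, 4.18], [0.21, 1.99], [-2.66, 2.66]. Speed limits (rad/s): [2.57, 2.57, 3.14, 3.14, 3.14, 3.14, 3.14].

### API

Orientations are given as [roll, pitch, yaw] about the fixed x, y, z axes, in that order (R = Rz(yaw) Ry(pitch) Rx(roll)).
In Python, from plant import robot gives the robot as it stands. Calls block until the motion is done:
- robot.goto(position, orientation): joint-space move of the TCP to a pose.
- robot.move_straight(position, vel=0.15, attitude=None, contact_N=None): straight line of the TCP; attitude=None keeps the orientation; vel is the mean speed in m/s. With contact_N (N) it stops when the force on the tool has changed by that much, and returns True; else False.
- robot.move_joints(angles): joint-space move.
- robot.grip(opening, strength=None): opening from 0.0 (shut) to 1.0 (fully open); strength is the grip in N (None keeps the last); returns when the fingers have stopped.
- robot.sleep(seconds).
- robot.inverse_kinematics(position, orientation): joint angles nearest the present ones, or None.
- robot.sense(): the state.
- robot.grab_frame(name): name is "scene" or "top" or "wrist"; returns a dict with "image" (384x512x3 uint8, red, green, blue), "range_z" (384x512 float32, m along the optical axis (not along the pixel's ray), 0 where there is no reading), "fx", "fy", "cx", "cy" (pixels), "R" (3x3) and "t" (3): a world point X has camera coordinates R X + t. Camera axes: x right, y down, z forward; pixel columns grow to the right and rows downward; lengths in m; the calibration is good to about 2 mm. The wrist camera is an equidistant fisheye: a pixel r from the principal point sees the ray r / f radians off the axis. A picture is of the moment at which its call begins.
A pose or a line that the arm cannot do raises robot.IKError and nothing moves.
- robot.close_job(): hands the job in; it is judged then, once.
The state is a dict: "t": time; "joint_pos": joint angles; "joint_velocities": joint speeds; "effort": joint torques, N m; "tcp_pos": TCP position; "tcp_rot": TCP orientation; "wrist_force": force on the tool from outside, world axes, zero at the start; "torque": the same for the moment, N m; "opening": opening from 0.0 (shut) to 1.0 (fully open); "gripper_force": force on a finger pad.
Only numpy, scipy, OpenCV 4.12 (cv2) and the standard library are available. Lean on these libraries where they do the work, as an engineer would, in place of code of your own. Each camera call takes 0.05 s, during which the arm holds its last target. There are 200 camera calls.

## Working session

There is one attempt and no reset: what is moved stays moved. The work goes in short steps, each a Python script; the robot and the scene stay as the last script left them, time stands still between calls to the robot, and variables do not carry over. Pictures are saved under pics/ and viewed, at most 10 in all, crops included, and the job is handed in when it is done.

```bash
ls; mkdir -p pics
python3 - <<'E'
from plant import robot
import cv2,numpy as np,pickle
s=robot.sense();print(s,robot.nose_length)
for n in("top","scene"):
    f=robot.grab_frame(n);pickle.dump(f,open(n+".pkl","wb"));cv2.imwrite(f"pics/{n}0.png",f["image"][:,:,::-1])
    print(n,f["fx"],f["cx"],f["cy"],f["R"],f["t"],(f["range_z"]>0).mean())
E
```

```text
pics
{'t': 0.0, 'joint_pos': array([ 1.23807146,  0.46946032, -0.04858536,  1.53371923,  0.02408274,
        1.14100016, -0.08229167]), 'joint_velocities': array([ 1.51653907e-04,  1.21101482e-03,  2.46580101e-04, -8.07604427e-04,
        4.20570634e-05, -3.33035035e-04,  1.89971379e-04]), 'effort': array([-4.07702817e-05, -5.10303533e+01, -4.67630255e-02, -2.37715888e+01,
        1.07095245e-02,  7.64349592e-03, -3.99954587e-06]), 'tcp_pos': array([ 0.20177777, -0.64353138,  0.24123793]), 'tcp_rot': array([-3.13959150e+00,  6.32711323e-05,  3.03849688e-01]), 'wrist_force': array([-0.52793702, -0.0382054 ,  0.30951501]), 'torque': array([0.00039573, 0.01382355, 0.04347744]), 'gripper_force': 0.0, 'opening': 1.0014474354528973} 0.011
top 423.21036295372585 250.64853738333366 188.3480676326273 [[ 0.00638267 -0.99950306  0.03086888]
 [-0.9829033  -0.01195116 -0.18373423]
 [ 0.18401184 -0.02916841 -0.98249114]] [0.14965852 0.54242441 0.90261256] 0.99627685546875
scene 407.733369539758 256.6586033607453 184.18063869551517 [[-0.50373912 -0.86347511  0.02564425]
 [-0.43673108  0.22894553 -0.86997121]
 [ 0.74532735 -0.44943818 -0.49243523]] [0.38981414 0.25346345 0.78827417] 0.906982421875
```

View pics/top0.png

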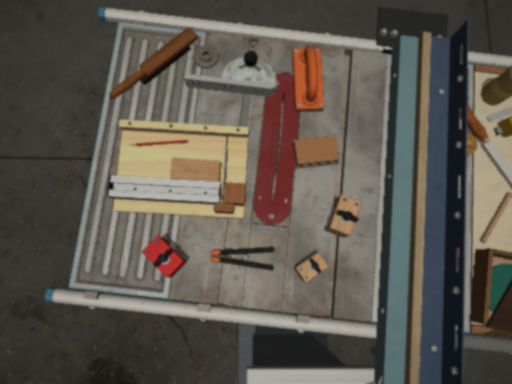

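View pics/scene0.png

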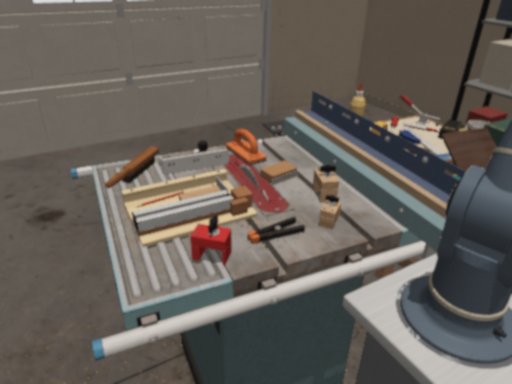

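Stop candidates in the top view: red saddle at (163,257), large beech at (345,215) and small beech at (312,265). The stop isn't red and is the larger beech one, so I choose (345,215). I'll check it in a crop and measure heights.

```bash
cat > h.py <<'E'
import numpy as np,cv2,pickle
def cloud(f):
    h,w=f["range_z"].shape;u,v=np.meshgrid(np.arange(w),np.arange(h));z=f["range_z"]
    p=np.stack([(u-f["cx"])/f["fx"]*z,(v-f["cy"])/f["fy"]*z,z],-1)
    return (p-f["t"])@f["R"]
def ray(f,u,v,z):
    d=np.array([(u-f["cx"])/f["fx"],(v-f["cy"])/f["fy"],1])@f["R"];c=-f["R"].T@f["t"]
    return c+d*(z-c[2])/d[2]
def proj(f,X):
    p=f["R"]@np.asarray(X)+f["t"];return p[0]/p[2]*f["fx"]+f["cx"],p[1]/p[2]*f["fy"]+f["cy"]
E
python3 - <<'E'
from h import *
f=pickle.load(open("top.pkl","rb"));P=cloud(f)
def rect(name,u0,u1,v0,v1,z0,z1):
    S=P[v0:v1,u0:u1].reshape(-1,3);m=(S[:,2]>z0)&(S[:,2]<z1);S=S[m]
    r=cv2.minAreaRect((S[:,:2]*1000).astype(np.float32));print(name,m.sum(),"med",np.median(S,0).round(4),"rect",np.round(r[0],1),np.round(r[1],1),round(r[2],1))
rect("table",220,260,230,245,-.1,.1)
rect("rail",100,225,165,210,.046,.066)
rect("big",325,365,190,240,.058,.078)
rect("bigwing",325,365,190,240,.085,.12)
rect("small",295,330,248,285,.03,.12)
rect("red",140,190,233,280,.058,.078)
rect("board",150,230,150,180,.036,.052)
rect("strip",110,250,115,138,.03,.055)
im=f["image"]
a=cv2.resize(im[185:290,285:375],None,fx=5,fy=5,interpolation=cv2.INTER_CUBIC)
b=cv2.resize(im[115:220,105:255],None,fx=5,fy=5,interpolation=cv2.INTER_CUBIC)[:, :345] if 0 else cv2.resize(im[115:220,105:255],(340,238),interpolation=cv2.INTER_CUBIC)
c=np.zeros((525,800,3),np.uint8);c[:,:450]=a;c[:238,455:795]=b
cv2.imwrite("pics/crop.png",c[:,:,::-1])
E
```

```text
table 599 med [ 0.4356  0.1793 -0.0015] rect [436.7 178.3] [35.  90.5] 0.4
rail 1779 med [0.5317 0.3368 0.0551] rect [546.3 341.7] [259.5 100.6] 88.3
big 694 med [ 0.4835 -0.0506  0.067 ] rect [482.  -52.9] [50.2 81. ] 68.7
bigwing 146 med [ 0.4752 -0.0498  0.0976] rect [475.7 -50.5] [44.6 16.6] 55.5
small 519 med [0.3682 0.0241 0.0511] rect [368.6  21.2] [38.4 61.1] 34.6
red 766 med [0.3909 0.3418 0.0674] rect [389.1 342.8] [80.7 50. ] 46.8
board 1010 med [0.5848 0.2828 0.0432] rect [586.7 274.9] [ 53.1 125.9] 3.0
strip 1110 med [0.6843 0.3115 0.0408] rect [685.9 310.9] [299.1  19.8] 87.4
```

View pics/crop.png

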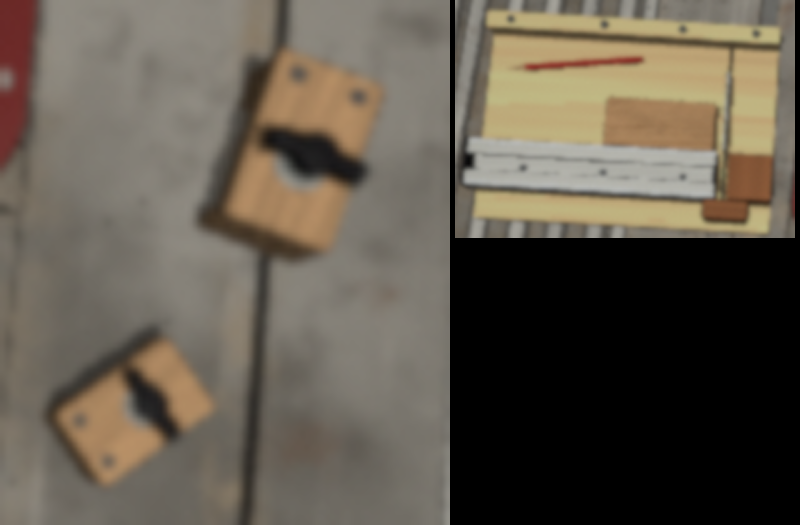

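The crop confirms the larger beech stop: 80 x 50 mm block, wing toward -x, screws toward +x. Next I refine the rail position and take a close wrist look above the stop.

Run:
```python
from h import *
from plant import robot
f=pickle.load(open("top.pkl","rb"));im=f["image"];P=cloud(f)
hsv=cv2.cvtColor(im,cv2.COLOR_RGB2HSV)
def R(name,m,z):
    cs,_=cv2.findContours(m.astype(np.uint8),cv2.RETR_EXTERNAL,cv2.CHAIN_APPROX_NONE)
    c=max(cs,key=cv2.contourArea)[:,0]
    w=np.array([ray(f,u,v,z)[:2]*1000 for u,v in c]).astype(np.float32)
    r=cv2.minAreaRect(w);print(name,len(c),np.round(r[0],1),np.round(r[1],1),round(r[2],1),"bbox",cv2.boundingRect(c));return w
box=np.zeros(im.shape[:2],bool);box[165:212,100:228]=1
print(hsv[188,120:230:12],hsv[168,170:225:10])
R("rail",box&(hsv[...,1]<50)&(hsv[...,2]>110)&(P[...,2]>.045),.056)
box[:]=0;box[190:245,325:365]=1
w=R("stop",box&(hsv[...,1]>70)&(P[...,2]>.05)|box&(P[...,2]>.055),.068)
for yaw in (-.33,):
    robot.goto([.476-.0,-.051,.25],[np.pi,0,yaw])
s=robot.sense();print(s["t"],s["tcp_pos"],s["tcp_rot"])
g=robot.grab_frame("wrist");pickle.dump(g,open("w1.pkl","wb"));cv2.imwrite("pics/w1.png",g["image"][:,:,::-1]);print(g["fx"],g["R"],g["t"])
```

```text
[[ 26  12 175]
 [ 26  11 165]
 [ 34  12 176]
 [ 27  13 176]
 [ 30  12 170]
 [ 30  10 171]
 [ 30  11 165]
 [ 30  12 164]
 [ 30  10 151]
 [ 12 149 125]] [[ 20  94 180]
 [ 15 115 164]
 [ 15 117 153]
 [ 16 116 160]
 [ 15 117 157]
 [ 18 102 128]]
rail 234 [520.3 345.8] [242.6  20.7] 88.8 bbox (109, 190, 111, 13)
stop 109 [480.1 -52.8] [56.4 81.7] 68.6 bbox (328, 195, 34, 41)
2.425 [ 0.47613188 -0.05185593  0.24997641] [ 3.14143854e+00 -8.95189971e-05 -3.31462965e-01]
297.3186396354542 [[-3.26101179e-01 -9.45334855e-01 -1.81656237e-04]
 [-8.98596253e-01  3.09918620e-01  3.10604608e-01]
 [-2.93569064e-01  1.01451765e-01 -9.50539186e-01]] [0.1058757  0.4023452  0.53209068]
```

View pics/w1.png

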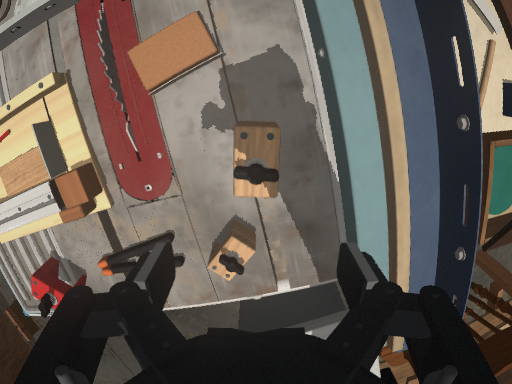

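Wrist view: the stop's block spans about (235–280, 122–196), nearly aligned with the jaws, with the wing at (256,174). I'll measure it from this view with fisheye rays.

```bash
cat >> h.py <<'E'
def wdir(g,u,v):
    a=(u-g["cx"]);b=(v-g["cy"]);r=np.hypot(a,b)+1e-9;t=r/g["fx"]
    return np.stack([np.sin(t)*a/r,np.sin(t)*b/r,np.cos(t)],-1)
def wcloud(g):
    h,w=g["range_z"].shape;u,v=np.meshgrid(np.arange(w)*1.,np.arange(h)*1.);d=wdir(g,u,v)
    return (d/d[...,2:]*g["range_z"][...,None]-g["t"])@g["R"]
def wray(g,u,v,z):
    d=wdir(g,np.asarray(u,float),np.asarray(v,float))@g["R"];c=-g["R"].T@g["t"]
    return c+d*((z-c[2])/d[...,2])[...,None]
def wrect(g,m,z):
    cs,_=cv2.findContours(m.astype(np.uint8),cv2.RETR_EXTERNAL,cv2.CHAIN_APPROX_NONE)
    c=max(cs,key=cv2.contourArea)[:,0]
    r=cv2.minAreaRect((wray(g,c[:,0],c[:,1],z)[:,:2]*1000).astype(np.float32))
    return np.round(r[0],1),np.round(r[1],1),round(r[2],2)
E
python3 - <<'E'
from h import *
g=pickle.load(open("w1.pkl","rb"));P=wcloud(g)
print("table z",np.median(P[200:210,190:205,2]))
b=np.zeros(P.shape[:2],bool);b[105:205,215:300]=1
print("top",wrect(g,b&(P[...,2]>.06),.068),"block only",wrect(g,b&(abs(P[...,2]-.068)<.006),.068))
print("wing",wrect(g,b&(P[...,2]>.088),.099))
b[:]=0;b[210:285,195:270]=1
print("small",wrect(g,b&(P[...,2]>.03),.05))
E
```

```text
table z -0.001122584408516557
top (array([484. , -55.4]), array([49.9, 79.5]), 69.85) block only (array([497.7, -60.2]), array([50.1, 50.7]), 68.87)
wing (array([479. , -53.2]), array([44.7, 20. ]), 53.08)
small (array([371.8,  15.4]), array([48., 70.]), 34.92)
```

Run:
```python
from h import *
from plant import robot
o=[np.pi,0,-.354]
robot.goto([.483,-.054,.16],o)
robot.move_straight([.483,-.054,.056],vel=.1)
robot.grip(0.0,60)
s=robot.sense();print(s["t"],s["opening"],s["gripper_force"],s["tcp_pos"],s["wrist_force"])
robot.move_straight([.483,-.054,.20],vel=.15)
s=robot.sense();print(s["t"],s["opening"],s["gripper_force"],s["tcp_pos"],s["wrist_force"])
# above the rail, sled yaw -2.6deg, stop y=+70
yaw=-.045;e=np.array([np.cos(yaw),np.sin(yaw)]);n=np.array([-e[1],e[0]])
p=np.array([.591,.3152])+(-.055+.006)*e+.060*n
robot.goto([*p,.20],[np.pi,0,yaw])
s=robot.sense();print(s["t"],p,s["tcp_pos"],s["tcp_rot"],s["wrist_force"],s["gripper_force"])
for k in("wrist","top"):
    g=robot.grab_frame(k);pickle.dump(g,open(k+"2.pkl","wb"));cv2.imwrite(f"pics/{k}2.png",g["image"][:,:,::-1])
```

```text
4.5417 0.5734266474244756 62.11949586868286 [ 0.4832259  -0.05431198  0.05669013] [-1.82160788 -0.35365537  5.38777288]
5.65 0.5677095177366102 62.54808068275452 [ 0.48205609 -0.05400984  0.1989027 ] [-0.55290401 -0.70566766 -5.07908681]
7.25 [0.54474869 0.37734352] [0.54599538 0.37505853 0.19974067] [ 3.13963226e+00 -5.90656090e-04 -4.80893470e-02] [-0.3943665  -0.44901305 -5.1820359 ] 62.58086085319519
```

View pics/wrist2.png

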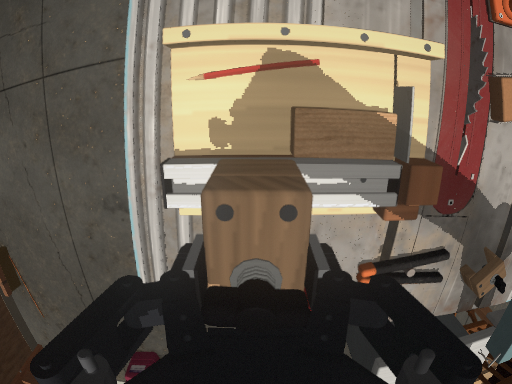

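The wrist view shows the stop held, tongue on the far (board) side, with the rail lines at rows ~158–208 and the board at (291–397, 107–158). Next I extract the rail lines and the block edge numerically from this same camera.

Run:
```python
from h import *
g=pickle.load(open("wrist2.pkl","rb"));P=wcloud(g);gr=cv2.cvtColor(g["image"],cv2.COLOR_RGB2GRAY).astype(int)
for u in (185,195,325,345,380):
    print(u,"v150:",gr[150:214,u].tolist())
    print("  z(mm)",(P[150:214:3,u,2]*1000).round().astype(int).tolist())
# block top
m=np.zeros(gr.shape,bool);m[180:260,200:312]=1
m&=(P[...,2]>.2)&(P[...,2]<.225);Q=P[m];A=np.c_[Q[:,:2],np.ones(len(Q))]
print("plane",m.sum(),np.linalg.lstsq(A,Q[:,2],rcond=None)[0],np.median(Q,0))
for u in range(212,306,12):
    c=np.where(m[:,u])[0].min();print(u,c,gr[c-6:c+6,u].tolist(),wray(g,u,c-.5,.211)[:2]*1000)
print("row240",np.where(m[240])[0][[0,-1]],[wray(g,np.where(m[240])[0][i]+d,240,.211)[:2]*1000 for i,d in((0,-.5),(-1,.5))])
print([ (gr[130,u],(P[130,u]*1000).round().tolist()) for u in range(390,418,3)])
for q in ((291,107),(397,113),(396,158),(293,156)): print("board",wray(g,*q,.044)[:2]*1000)
```

```text
185 v150: [136, 135, 136, 136, 132, 102, 73, 73, 89, 94, 92, 92, 92, 89, 193, 226, 229, 230, 220, 222, 222, 222, 224, 225, 222, 223, 224, 223, 216, 224, 227, 227, 202, 128, 126, 128, 130, 129, 129, 127, 128, 129, 117, 95, 148, 205, 219, 220, 219, 220, 220, 221, 223, 223, 225, 233, 234, 226, 221, 220, 219, 219, 218, 219]
  z(mm) [12, 11, 19, 35, 47, 56, 57, 55, 55, 56, 30, 31, 30, 29, 30, 54, 56, 55, 54, 57, 11, 11]
195 v150: [136, 138, 137, 134, 131, 91, 71, 73, 93, 92, 92, 93, 93, 101, 203, 225, 221, 230, 226, 222, 222, 221, 225, 225, 222, 223, 225, 225, 223, 225, 228, 228, 225, 197, 128, 128, 129, 129, 128, 127, 128, 129, 118, 97, 146, 204, 220, 220, 220, 221, 220, 221, 225, 223, 225, 227, 228, 227, 221, 220, 220, 219, 218, 219]
  z(mm) [10, 11, 20, 331, 48, 55, 55, 55, 56, 56, 30, 30, 31, 31, 30, 55, 55, 55, 56, 55, 11, 10]
325 v150: [107, 105, 103, 97, 98, 101, 103, 93, 82, 81, 82, 82, 81, 81, 121, 124, 126, 126, 126, 126, 125, 124, 127, 127, 126, 124, 123, 127, 160, 218, 220, 219, 218, 189, 124, 124, 124, 124, 120, 120, 121, 122, 108, 103, 172, 214, 219, 219, 220, 221, 219, 219,
[... 1667 characters left out ...]
16]
296 185 [69, 67, 66, 68, 71, 73, 73, 72, 68, 67, 72, 76] [588.54441598 355.16137784]
row240 [200 311] [array([564.08464701, 399.2564896 ]), array([561.53578355, 347.94251896])]
[(np.int64(93), [590.0, 233.0, 44.0]), (np.int64(93), [590.0, 229.0, 43.0]), (np.int64(77), [588.0, 216.0, 25.0]), (np.int64(67), [589.0, 215.0, 30.0]), (np.int64(67), [589.0, 215.0, 37.0]), (np.int64(71), [590.0, 215.0, 45.0]), (np.int64(71), [591.0, 216.0, 52.0]), (np.int64(188), [592.0, 214.0, 55.0]), (np.int64(213), [586.0, 184.0, 11.0]), (np.int64(213), [587.0, 180.0, 12.0])]
board [613.75533329 336.90876174]
board [608.10742592 225.1599161 ]
board [560.23649752 224.06333708]
board [565.40440563 336.20940656]
```

The stop hangs about 0.064 rad nose-down in the grip, so I'll level it with tool pitch. Now I compute the rail lines.

Run:
```python
from h import *
g=pickle.load(open("wrist2.pkl","rb"))
for u in (195,345,380):
    print(u,[wray(g,u,v,.056)[:2].__mul__(1000).round(1).tolist() for v in (163.7,178,192.5,193.8,206.5)])
from plant import robot
s=robot.sense()
robot.move_straight([.545,.3773,.20],attitude=[np.pi,-.064,-.05])
s=robot.sense();print(s["t"],s["tcp_pos"],s["tcp_rot"])
g=robot.grab_frame("wrist");pickle.dump(g,open("wrist3.pkl","wb"));P=wcloud(g);cv2.imwrite("pics/w3.png",g["image"][:,:,::-1])
m=np.zeros(P.shape[:2],bool);m[170:262,195:315]=1
m&=(P[...,2]>.195)&(P[...,2]<.235);Q=P[m];A=np.c_[Q[:,:2],np.ones(len(Q))]
print("plane",m.sum(),np.linalg.lstsq(A,Q[:,2],rcond=None)[0],np.median(Q,0))
z=np.median(Q[:,2])
for u in range(212,306,18):
    c=np.where(m[:,u])[0].min();print(u,c,wray(g,u,c-.5,z)[:2]*1000)
for r in(200,240):
  i=np.where(m[r])[0][[0,-1]];print(r,i,wray(g,i[0]-.5,r,z)[:2]*1000,wray(g,i[1]+.5,r,z)[:2]*1000)
```

```text
195 [[565.3, 431.5], [551.1, 433.0], [536.2, 434.6], [534.9, 434.8], [521.4, 436.4]]
345 [[558.6, 286.1], [544.0, 285.6], [528.8, 284.9], [527.4, 284.9], [513.6, 284.1]]
380 [[557.5, 248.3], [542.4, 247.2], [526.7, 245.9], [525.3, 245.8], [511.0, 244.3]]
7.6 [0.54423565 0.37711288 0.20060649] [ 3.14111765 -0.06351587 -0.04926764]
plane 9168 [-0.08444782  0.00197062  0.25858557] [0.56916778 0.37524081 0.21219617]
212 179 [589.78733824 392.93379515]
230 179 [589.37514787 385.14924445]
248 180 [588.54119419 377.46898624]
266 180 [588.15653913 369.78132517]
284 180 [587.78047846 362.06074759]
302 180 [587.41034546 354.25018033]
200 [201 311] [580.40856565 398.91512852] [577.95885729 350.09302497]
240 [195 314] [561.28147043 403.87106865] [558.53011135 348.48015089]
```

View pics/w3.png

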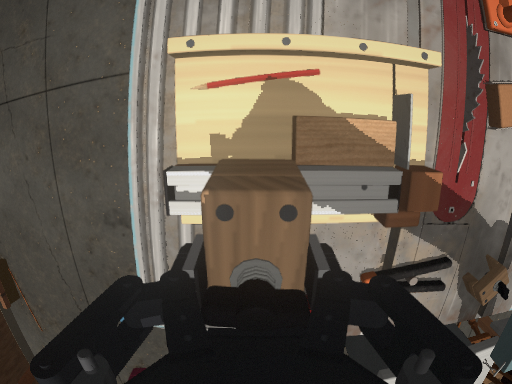

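Run:
```python
from h import *
for n in("wrist2","wrist3"):
    g=pickle.load(open(n+".pkl","rb"));P=wcloud(g)
    Q=P[200:255,215:295].reshape(-1,3);Q=Q[(Q[:,2]>.19)&(Q[:,2]<.23)]
    print(n,np.linalg.lstsq(np.c_[Q[:,:2],np.ones(len(Q))],Q[:,2],rcond=None)[0],np.median(Q,0))
    print((P[160:262:3,250]*1000).round().astype(int)[:,[0,2]].tolist())
    gr=cv2.cvtColor(g["image"],cv2.COLOR_RGB2GRAY);print(gr[180:200,[230,250,270]].T.tolist())
```

```text
wrist2 [ 0.00961881 -0.00512786  0.20665078] [0.56920356 0.37370474 0.21020899]
[[586, 149], [586, 156], [586, 164], [586, 172], [586, 177], [586, 183], [587, 191], [586, 194], [586, 199], [586, 204], [586, 208], [585, 209], [584, 211], [583, 211], [581, 210], [580, 211], [579, 210], [577, 210], [576, 210], [574, 210], [574, 212], [571, 210], [570, 210], [569, 210], [567, 211], [565, 210], [564, 211], [562, 209], [560, 209], [559, 210], [557, 209], [556, 210], [555, 211], [553, 211]]
[[75, 72, 72, 73, 74, 74, 75, 76, 75, 79, 87, 93, 98, 100, 101, 103, 106, 106, 105, 106], [69, 67, 70, 72, 74, 75, 76, 76, 78, 78, 85, 90, 94, 96, 97, 98, 99, 100, 100, 100], [68, 72, 73, 74, 76, 74, 73, 71, 70, 73, 79, 84, 90, 93, 95, 95, 97, 99, 100, 99]]
wrist3 [ 0.07020265 -0.00684197  0.17529074] [0.56670636 0.3758101  0.21246782]
[[588, 153], [587, 160], [587, 168], [586, 174], [586, 182], [585, 186], [585, 193], [585, 198], [584, 203], [584, 208], [584, 212], [583, 213], [582, 214], [580, 213], [579, 213], [577, 213], [576, 212], [574, 213], [573, 213], [572, 213], [570, 212], [569, 212], [567, 212], [566, 212], [564, 212], [563, 213], [561, 211], [560, 212], [558, 212], [556, 211], [555, 211], [553, 211], [552, 212], [551, 212]]
[[75, 73, 71, 71, 72, 73, 74, 73, 75, 77, 84, 91, 95, 98, 98, 98, 100, 100, 102, 102], [68, 66, 69, 70, 72, 73, 75, 75, 75, 77, 83, 88, 92, 94, 95, 96, 96, 97, 97, 96], [67, 71, 72, 73, 75, 74, 71, 69, 69, 70, 77, 82, 87, 91, 90, 92, 92, 93, 93, 94]]
```

The earlier fit was contaminated by the tongue's front face. The stop is actually level at pitch 0, and its front face is 40 mm ahead of the TCP, as planned. The slot centreline is x = 536.05 + 0.0486 (y − 285.3) mm, yaw −0.0486. I'll go just above the rail and check again there.

```bash
cat >> h.py <<'E'
YAW=-.0486;E=np.array([np.cos(YAW),np.sin(YAW)]);N=np.array([-E[1],E[0]])
def slot(y,off=0.,dx=0.): return np.array([.53605+.0486*(y-.2853)+dx,y])+off*E   # off: along stop x from plunger axis
E
python3 - <<'E'
from h import *
from plant import robot
p=slot(.380,.006)
robot.move_straight([*p,.20],attitude=[np.pi,0,YAW])
robot.move_straight([*p,.122],vel=.1)
s=robot.sense();print(s["t"],p,s["tcp_pos"],s["tcp_rot"])
g=robot.grab_frame("wrist");pickle.dump(g,open("wrist4.pkl","wb"));P=wcloud(g);cv2.imwrite("pics/w4.png",g["image"][:,:,::-1])
t=robot.grab_frame("top");pickle.dump(t,open("top4.pkl","wb"))
print((P[140:212:3,250]*1000).round().astype(int)[:,[0,2]].tolist())
gr=cv2.cvtColor(g["image"],cv2.COLOR_RGB2GRAY)
for u in (140,155,345,370): print(u,gr[150:230,u].tolist(),(P[150:230:3,u,2]*1000).round().astype(int).tolist())
E
```

```text
8.8333 [0.54664534 0.37970851] [0.5470125  0.38032645 0.12279264] [-3.14037156e+00 -1.11184552e-03 -4.84909456e-02]
[[591, 11], [588, 11], [586, 11], [583, 9], [581, 12], [578, 11], [576, 11], [587, 75], [588, 84], [587, 91], [587, 97], [588, 104], [587, 109], [587, 114], [587, 120], [587, 124], [587, 128], [587, 132], [586, 132], [585, 133], [583, 133], [581, 132], [580, 133], [579, 132]]
140 [91, 93, 92, 93, 92, 94, 94, 95, 96, 96, 96, 93, 94, 92, 92, 91, 90, 90, 92, 92, 91, 93, 93, 93, 92, 90, 90, 89, 88, 90, 90, 90, 91, 92, 91, 73, 45, 44, 48, 111, 165, 154, 114, 99, 96, 64, 54, 53, 55, 55, 55, 56, 56, 58, 56, 58, 55, 56, 54, 54, 53, 52, 52, 52, 50, 52, 58, 55, 66, 61, 70, 91, 113, 117, 121, 125, 127, 127, 129, 134] [-6, -8, -7, -5, -5, -6, -5, -5, -8, -5, -5, -5, 48, 55, 56, 56, 55, 55, 55, 56, 57, 56, 56, -2, -2, -3, -3]
155 [128, 124, 118, 126, 130, 131, 132, 132, 131, 130, 130, 130, 128, 131, 130, 130, 129, 128, 130, 133, 132, 131, 133, 133, 133, 133, 107, 62, 62, 83, 84, 83, 83, 84, 84, 85, 82, 83, 81, 137, 194, 204, 202, 204, 202, 202, 203, 202, 204, 206, 209, 208, 204, 204
[... 473 characters left out ...]
, 115, 133, 204, 202, 199, 187, 116, 115, 116, 116, 115, 113, 112, 113, 114, 115, 113, 113, 115, 87, 79, 103, 172, 203] [43, 43, 43, 43, 44, 43, 43, 44, 42, 43, 31, 40, 47, 55, 54, 55, 55, 56, 56, 55, 31, 31, 30, 30, 31, 51, 55]
370 [88, 85, 80, 83, 85, 84, 86, 91, 90, 88, 88, 89, 91, 88, 89, 87, 90, 92, 95, 95, 94, 95, 92, 89, 89, 88, 86, 88, 91, 90, 72, 74, 75, 75, 75, 75, 74, 75, 81, 100, 112, 115, 115, 115, 115, 116, 117, 115, 114, 114, 116, 116, 115, 114, 114, 113, 117, 119, 114, 112, 113, 114, 114, 115, 114, 114, 113, 110, 110, 111, 113, 112, 111, 114, 98, 78, 90, 105, 115, 116] [43, 44, 44, 43, 43, 42, 43, 44, 44, 44, 42, 41, 47, 55, 55, 55, 54, 56, 54, 54, 31, 31, 30, 31, 31, 53, 55]
```

View pics/w4.png

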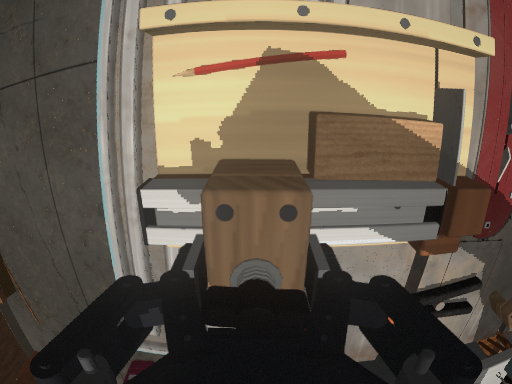

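Close view: the stop is over the rail with its tongue at (218–300, 160), and the board's left end is at u≈309. The rail's top edge is at row ~189 and the slot at ~207–227. I'll check the offset and lower.

Run:
```python
from h import *
from plant import robot
g=pickle.load(open("wrist4.pkl","rb"))
d=[]
for u,vs in ((155,(189,207.5,227.3)),(345,(189,207.2,227.3)),(370,(189,206.8,226.8))):
    w=[wray(g,u,v,.056)[:2]*1000 for v in vs];ex=[x[0]-1000*slot(x[1]/1000)[0] for x in w]
    print(u,np.round(w,1).tolist(),"offs (expect 23,8,-8)",np.round(ex,1));d.append(np.mean(ex)-7.667)
print("mean dx",np.mean(d),"board left end y",wray(g,309,115,.044)*1000,wray(g,309,176,.044)*1000)
dx=np.clip(np.mean(d),-3,3)/1000
p=slot(.380,.006,dx)
robot.move_straight([*p,.118],vel=.05,attitude=[np.pi,0,YAW])
hit=robot.move_straight([*p,.0727],vel=.04,contact_N=5)
s=robot.sense();print(hit,s["t"],s["tcp_pos"],p,s["wrist_force"])
```

```text
155 [[566.6, 452.1], [552.2, 454.5], [536.0, 457.4]] offs (expect 23,8,-8) [22.4  7.9 -8.5]
345 [[559.9, 314.6], [545.7, 313.8], [529.2, 312.8]] offs (expect 23,8,-8) [22.4  8.3 -8.2]
370 [[558.9, 294.9], [544.8, 293.7], [528.0, 292.1]] offs (expect 23,8,-8) [22.4  8.3 -8.4]
mean dx -0.25845561043547133 board left end y [612.19406669 338.76595375  44.        ] [567.28122185 339.2254158   44.        ]
True 10.2833 [0.54616396 0.3795461  0.07278967] [0.54638688 0.37970851] [-0.72566803 -0.6825519   5.38226949]
```

Run:
```python
from h import *
from plant import robot
robot.grip(0.8);robot.sleep(.4)
s=robot.sense();print(s["t"],s["wrist_force"],s["opening"])
robot.grip(0.0,30);p0=robot.sense()["tcp_pos"]
print(p0)
q=p0[:2]-.036*N
hit=robot.move_straight([*q,p0[2]],vel=.03,contact_N=8)
s=robot.sense();print(hit,s["t"],s["tcp_pos"],(s["tcp_pos"]-p0)[:2]@N,s["wrist_force"])
g=robot.grab_frame("wrist");pickle.dump(g,open("wrist5.pkl","wb"));cv2.imwrite("pics/w5.png",g["image"][:,:,::-1])
```

```text
11.0083 [-0.08527241 -0.92196747 -0.39040818] 0.8025597083687249
[0.54492822 0.37857992 0.07065934]
True 12.15 [0.5439591  0.3535597  0.07069759] -0.025037755768577905 [2.08712967 0.3725482  1.00985329]
```

View pics/w5.png

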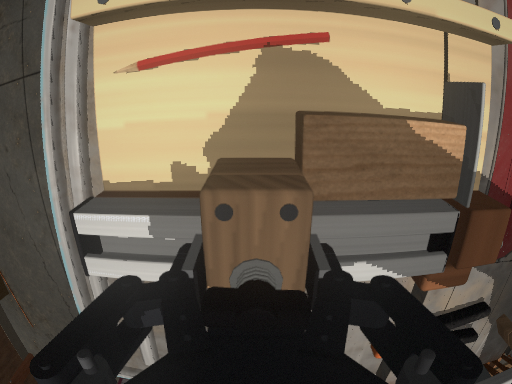

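The stop touches the board, and the board appears at the plate around u≈465. I'll push once more with a higher threshold to confirm it's snug, then measure the plate gap.

Run:
```python
from h import *
from plant import robot
p0=robot.sense()["tcp_pos"]
hit=robot.move_straight([*(p0[:2]-.008*N),p0[2]],vel=.015,contact_N=15)
s=robot.sense();print(hit,s["t"],(s["tcp_pos"]-p0)[:2]@N,s["tcp_pos"],s["wrist_force"])
g=robot.grab_frame("wrist");P=wcloud(g)*1000
for v in(130,150,170): print(v,[(u,*P[v,u].round().astype(int)) for u in range(452,484,3)])
print("stop front",P[180,250],P[200,215:300:20].round(1).tolist())
robot.grip(0.8);s=robot.sense();print(s["t"],s["tcp_pos"],s["wrist_force"])
robot.move_straight([*s["tcp_pos"][:2],.19],vel=.2)
t=robot.grab_frame("top");pickle.dump(t,open("top6.pkl","wb"))
g=robot.grab_frame("wrist");pickle.dump(g,open("wrist6.pkl","wb"));P=wcloud(g)
Q=P[150:290,180:330].reshape(-1,3)
m=(P[...,2]>.079)&(P[...,2]<.13);m[:150]=0;m[300:]=0;m[:,:180]=0;m[:,340:]=0
print("stop top",wrect(g,m,.084),"wing",wrect(g,m&(P[...,2]>.103),.115))
im=g["image"];c=cv2.resize(im,(768,576));cv2.imwrite("pics/w6.png",c[:,:,::-1])
```

```text
False 13.05 -0.000955245500293748 [0.5425354  0.35267699 0.0713548 ] [ 1.55417004 11.66291162 -4.16568984]
130 [(452, np.int64(605), np.int64(229), np.int64(43)), (455, np.int64(605), np.int64(225), np.int64(42)), (458, np.int64(605), np.int64(224), np.int64(44)), (461, np.int64(605), np.int64(221), np.int64(43)), (464, np.int64(605), np.int64(218), np.int64(43)), (467, np.int64(605), np.int64(214), np.int64(40)), (470, np.int64(606), np.int64(214), np.int64(44)), (473, np.int64(606), np.int64(215), np.int64(48)), (476, np.int64(607), np.int64(215), np.int64(51)), (479, np.int64(607), np.int64(215), np.int64(54)), (482, np.int64(607), np.int64(212), np.int64(55))]
150 [(452, np.int64(592), np.int64(227), np.int64(43)), (455, np.int64(592), np.int64(225), np.int64(44)), (458, np.int64(592), np.int64(222), np.int64(43)), (461, np.int64(593), np.int64(220), np.int64(44)), (464, np.int64(592), np.int64(217), np.int64(43)), (467, np.int64(593), np.int64(216), np.int64(45)), (470, np.int64(593), np.int64(215), np.int64(47)), (473, np.int64(594), np.int64(216), np.int64(51)), (476, np.int64
[... 365 characters left out ...]
3), np.int64(346), np.int64(202)), (467, np.int64(580), np.int64(216), np.int64(48)), (470, np.int64(581), np.int64(215), np.int64(50)), (473, np.int64(582), np.int64(215), np.int64(53)), (476, np.int64(582), np.int64(214), np.int64(55)), (479, np.int64(570), np.int64(171), np.int64(11)), (482, np.int64(570), np.int64(167), np.int64(10))]
stop front [583.91916545 352.95879393  68.61842241] [[580.1, 367.6, 83.9], [580.2, 358.9, 84.9], [579.3, 350.5, 83.3], [579.1, 342.0, 83.5], [579.0, 333.6, 84.3]]
13.425 [0.54340133 0.34436988 0.07017628] [-0.38767017 -0.5815821   0.53251476]
stop top (array([542.9, 352.9]), array([51.8, 73.3]), 87.6) wing (array([540.8, 352. ]), array([44. , 20.8]), 87.54)
```

View pics/w6.png

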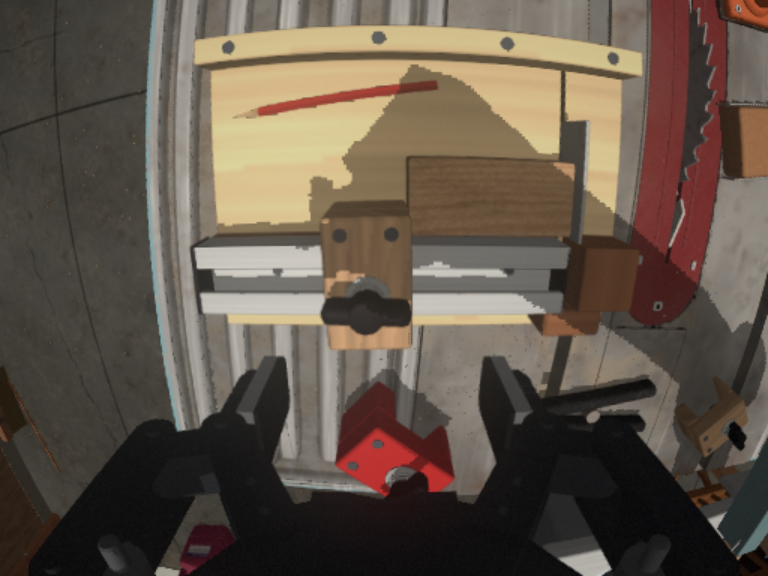

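Board touches the plate (its right end at y≈216, plate face ≈215.5) and the stop touches the board. Now the wing: grip it across, press, turn a quarter clockwise, ease up and release.

Run:
```python
from h import *
from plant import robot
x,y=.5395,.3525;a=[np.pi,0,YAW+np.pi/2];b=[np.pi,0,YAW]
q=robot.inverse_kinematics([x,y,.18],a);print(np.round(q,2))
robot.goto([x,y,.18],a)
robot.grip(.5)
q=robot.inverse_kinematics([x,y,.1065],a);q2=robot.inverse_kinematics([x,y,.1065],b);print(np.round(q,2),np.round(q2,2))
hit=robot.move_straight([x,y,.1065],vel=.08,contact_N=6)
s=robot.sense();print(hit,s["t"],s["tcp_pos"],s["wrist_force"])
if not hit:
    robot.grip(0.,80);s=robot.sense();z0=s["tcp_pos"][2];print(s["opening"],s["gripper_force"],s["tcp_pos"],s["wrist_force"])
    for d in(.006,.009,.012):
        robot.move_straight([x,y,.1065-d],vel=.04);s=robot.sense();print(d,z0-s["tcp_pos"][2],s["tcp_pos"],s["wrist_force"],s["t"])
```

```text
[-0.03  0.66 -0.93  1.64  0.57  1.14 -1.15]
[-0.06  0.73 -0.88  1.7   0.64  1.03 -1.21] [-0.28  0.62 -0.53  1.71  0.38  0.92 -2.57]
False 16.9417 [0.53975382 0.35290666 0.10709661] [ 0.48431689 -0.58359421  1.62535519]
0.10558271309768938 79.90872859954834 [0.53892365 0.35278915 0.10697626] [-3.35871478 -1.26944985  2.70669785]
0.006 0.005570512001513095 [0.53892191 0.35289733 0.10140575] [-3.88764869 -1.46634663  7.69666589] 17.6333
0.009 0.0076915577502502525 [0.53895308 0.35299178 0.0992847 ] [-5.75279484 -3.10412169 11.77332575] 17.8833
0.012 0.007990767074655791 [0.53910462 0.35330225 0.09898549] [-8.08465382 -7.73927306 25.69107038] 18.1333
```

Run:
```python
from h import *
from plant import robot
x,y=.5395,.3528;z=.1065-.0103
for k in range(1,7):
    robot.goto([x,y,z],[np.pi,0,YAW+np.pi/2*(1-k/6)])
    s=robot.sense();print(round(s["t"],2),s["tcp_pos"].round(4),s["tcp_rot"].round(3),s["wrist_force"].round(1),s["torque"].round(2),round(s["joint_pos"][6],2))
```

```text
18.47 [0.5392 0.3535 0.0992] [3.14  0.    1.261] [-7.1 -4.7 16.9] [-0.98  1.24 -0.07] -1.44
18.8 [0.5392 0.3536 0.0991] [ 3.14  -0.     0.999] [-5.8 -3.2 16.7] [-1.06  1.24  0.  ] -1.67
19.13 [0.5393 0.3538 0.0991] [ 3.14e+00 -1.00e-03  7.37e-01] [-5.4 -2.4 17.4] [-0.91  1.22 -0.  ] -1.9
19.46 [0.5393 0.3539 0.0992] [ 3.141e+00 -2.000e-03  4.760e-01] [-5.7 -2.9 16.5] [-0.92  1.23 -0.06] -2.12
19.78 [0.5392 0.3539 0.0992] [ 3.141e+00 -2.000e-03  2.140e-01] [-5.2 -3.5 17.3] [-0.9   1.38 -0.02] -2.35
20.11 [0.5392 0.3541 0.0992] [-3.141e+00 -2.000e-03 -4.800e-02] [-5.7 -1.8 17. ] [-0.82  1.35 -0.02] -2.57
```

Turned a full quarter. Now I ease up, release, retreat and inspect.

Run:
```python
from h import *
from plant import robot
x,y=.5392,.3538
robot.move_straight([x,y,.1065-.004],vel=.04)
s=robot.sense();print(s["tcp_pos"],s["wrist_force"])
robot.grip(.45)
robot.move_straight([x,y,.19],vel=.15);robot.grip(1.0)
print(robot.sense()["t"])
g=robot.grab_frame("wrist");P=wcloud(g)
m=(P[...,2]>.075)&(P[...,2]<.14);m[:150]=0;m[300:]=0;m[:,:180]=0;m[:,340:]=0
print("stop",wrect(g,m,.084),"wing",wrect(g,m&(P[...,2]>.098),.112),"wing top z",np.percentile(P[m&(P[...,2]>.098)][:,2],[50,90]))
p=P*1000
for v in(120,130): print([(u,*p[v,u].round().astype(int)) for u in range(262,284,3)],[(u,*p[v,u].round().astype(int)) for u in range(372,396,3)])
c=cv2.resize(g["image"][70:290,130:450],(800,550));cv2.imwrite("pics/w7.png",c[:,:,::-1])
```

```text
[0.53910151 0.35395385 0.10328409] [-3.19066079 -1.38571625  7.8760254 ]
22.0667
stop (array([541. , 353.7]), array([49.5, 69.6]), 86.57) wing (array([542.8, 353.5]), array([18. , 46.3]), 87.17) wing top z [0.11105653 0.11225961]
[(262, np.int64(593), np.int64(344), np.int64(12)), (265, np.int64(593), np.int64(341), np.int64(11)), (268, np.int64(593), np.int64(338), np.int64(12)), (271, np.int64(593), np.int64(335), np.int64(12)), (274, np.int64(593), np.int64(332), np.int64(12)), (277, np.int64(593), np.int64(328), np.int64(12)), (280, np.int64(593), np.int64(325), np.int64(12)), (283, np.int64(595), np.int64(325), np.int64(42))] [(372, np.int64(594), np.int64(236), np.int64(42)), (375, np.int64(594), np.int64(233), np.int64(43)), (378, np.int64(594), np.int64(230), np.int64(44)), (381, np.int64(594), np.int64(227), np.int64(44)), (384, np.int64(594), np.int64(224), np.int64(45)), (387, np.int64(594), np.int64(220), np.int64(43)), (390, np.int64(594), np.int64(216), np.int64(42)), (393, np.int64(595), np.int64(215), np.int64(47))]
[(262, np.int64(586), np.int64(345), np.int64(37)), (265, np.int64(585), np.int64(342), np.int64(35)), (268, np.int64(585), np.int64(339), np.int64(35)), (271, np.int64(585), np.int64(336), np.int64(35)), (274, np.int64(585), np.int64(333), np.int64(35)), (277, np.int64(585), np.int64(330), np.int64(34)), (280, np.int64(584), np.int64(327), np.int64(27)), (283, np.int64(586), np.int64(325), np.int64(41))] [(372, np.int64(584), np.int64(236), np.int64(43)), (375, np.int64(584), np.int64(233), np.int64(43)), (378, np.int64(584), np.int64(231), np.int64(45)), (381, np.int64(584), np.int64(226), np.int64(42)), (384, np.int64(584), np.int64(224), np.int64(44)), (387, np.int64(584), np.int64(220), np.int64(44)), (390, np.int64(584), np.int64(216), np.int64(42)), (393, np.int64(585), np.int64(215), np.int64(48))]
```

View pics/w7.png

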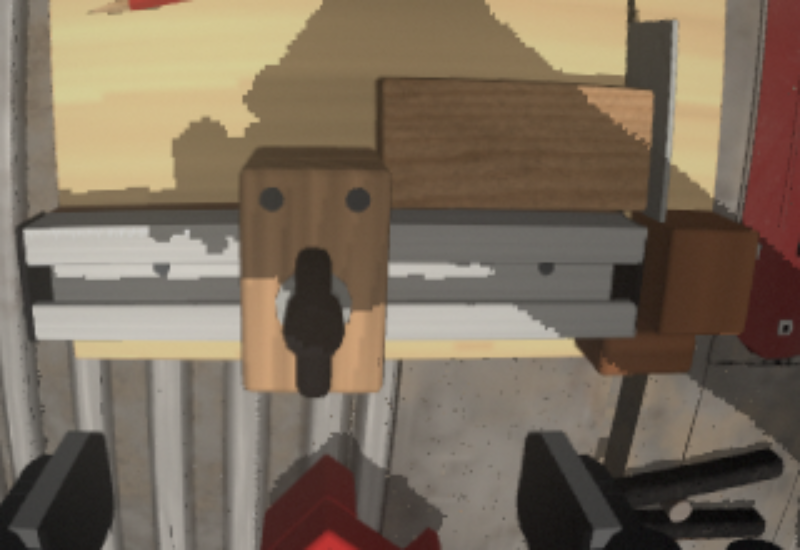

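The wing lies across and has sprung up about 3 mm short of full height. The stop is square, with roughly 1 mm gaps at the board. Handing in.

Run:
```python
from plant import robot
print(robot.close_job())
```

```text
the job is handed in; nothing more can be done
None
```

The job is handed in; the call returned no verdict. My last check showed the stop seated and square on the rail, the board within about 1 mm of both plate and stop, and the wing locked a quarter turn clockwise and sprung up, at about 22 s of the 54 s allowed.

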